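# Shut the marked air valve in the bench valve box

### The job

With the fingertips, slide the wooden cover board of the valve box all the way across to the stop at the other end so that the two valves are uncovered, without lifting the board. Then push the handle that ends in a round disc fully shut, a quarter turn until it lies across its pipe, leave the plain handle as it is, and move away. Do not disturb the flask, the cup or the mallet.

Things in the scene. Friction and masses are not known exactly. Their poses are not given: they have to be found in the camera images.
- valve_box: Fixed plywood box, 220 (x) x 560 (y) mm; origin under its centre on the bench. Its ledges and deck are 78 mm above the bench; 8 mm wide rails and end stops round its edge rise to 92. Towards -y: open bay with the two valves (inside x -90 to 90, y -260 to -10 mm, floor at 4 mm), hidden by the cover board at first; towards +y: closed flat grey deck.
- cover_strip (a point): Centre of the upright finger strip on the loose plywood cover board: strip 120 (x) x 20 (y) mm, 87 to 112 mm above the bench. Board 200 x 270 (y) x 9 mm, about 0.35 kg, rests on the ledges, 2 mm play to each rail. Starts over the bay (this point at y -0.133 to -0.112 in the box's frame); slides in the box's +y over the deck to the end stop (point at y 0.137). Only friction resists, 1 to 5 N.
- handle_round (a joint): Angle (rad) of the marked handle, the one ending in a round disc: 0 = open, pointing along its pipe to the box's -x; 1.571 = shut, at its stop, across the pipe, pointing to the box's +y. Clockwise from above. Starts at 0 to 0.3; stays where left; turning takes about 0.12 N m.
- round_pivot (a point): Point on the marked handle's vertical pivot axis, 55 mm above the bench, at x 30 mm and y -200 or -100 mm in the box's frame (the plain valve has the other place; this varies). Hub 24 mm in diameter. Below it a brass valve body 46 x 30 mm on a 20 mm pipe along the box's x, tops at most 32 mm above the bench.
- round_end (a point): Centre of the steel disc at the end of the marked handle, 50 mm from the pivot: disc 30 mm in diameter, 45 to 65 mm above the bench, point at 55 mm. A 12 mm wide bar, 46 to 64 mm above the bench, joins it to the hub.
- plain_end (a point): Point on the other handle 50 mm from its pivot, 55 mm above the bench. That handle is a plain straight bar 12 mm wide, 65 mm long from the pivot, 46 to 64 mm above the bench, with no disc; it starts open (0 to 0.3 rad in the same sense) and must be left so.
- flask_mid (a point): Middle of a standing steel flask, 72 mm diameter, 190 mm tall, on the bench beyond the box; leave alone.
- cup_mid (a point): Middle of a standing steel cup, 72 mm across the rim, 75 mm tall, on the bench beyond the box; leave alone.
- mallet_mid (a point): Middle of the head (70 x 120 x 68 mm) of a wooden mallet lying beside the box's -y end, its handle 26 mm thick and reaching 190 mm to the mallet's -x; leave alone.

How it is judged:
By the outcome, as a careful person would: the job done as asked, in the order asked, and still so for the second after the job is handed in, with the robot touching nothing.
It also fails if it takes over 56 s, if anything falls off the work surface, if the arm or the gripper's body presses on something with over 40 N, if the wrist force passes 120 N, or if a joint passes its speed limit or range.

### The arm

A 6-joint arm with a two-finger parallel gripper is mounted at the origin on the work surface. World frame = base frame: x ahead of the robot, y to its left, z up, the work surface at z = 0. Lengths are in m, angles in rad, forces in N, time in s.
With the tool pointing down it reaches from about 0.35 to 0.775 m from the base axis. Payload 7.3 kg.
Tool frame: the origin (TCP) lies between the finger pads; the fingertips stand 17 mm ahead of it and the grasp point (between the pads) lies 2 mm behind it; z points along the fingers, y is the direction in which the jaws open and shut (so a half turn about z gives the same grasp; the last joint's range is limited). The gripper opens to 92 mm and grips with 3 to 60 N. Pads are 19 mm wide; open, the fingers measure 130 mm over their backs; the gripper's body (75 mm by 190 mm) begins 47 mm behind the grasp point.
Start: joints at [-1.259, 0.342, 1.524, -0, 1.275, -0.146], TCP at [0.232, -0.471, 0.244] pointing down, gripper open.
Joint ranges: [-2.53, 2.53], [-0.77, 2.02], [0.04, 2.7], [-1, 4.14], [0.28, 2.66], [-3.11, 3.11]. Speed limits (rad/s): [2.57, 2.57, 3.14, 3.14, 3.14, 3.14].

### API

Orientations are given as [roll, pitch, yaw] about the fixed x, y, z axes, in that order (R = Rz(yaw) Ry(pitch) Rx(roll)).
In Python, from cell import sensors, vision, hand_in gives the robot as it stands.
- The arm moves only by the tool step_arm, never from a script. Its argument "series" is a list of rows, each a list of 5 numbers: the opening, from 0 (shut) to 1 (fully open), then the shift along the world's x, y, z each as a share of 25 mm, from -1 to 1, then the turn about the world's z as a share of 0.08 rad, from -1 to 1. A call has 1 to 12 rows; each row shifts and turns the commanded pose from where the row before left it; what a row does not reach is not made up. A row lasts 1/10 s, in which the tool goes at most 50 mm and 8.59 degrees, less where a joint would pass 70% of its speed; a pose out of reach is approached as far as the arm can. A call with a number of a shift or a turn outside -1 to 1 is refused whole. A call with a gripper value outside its range is refused whole. The fingers move at their own pace and stop on an object; "squeeze" is the grip in N (left out, the last holds). Time passes only in rows, so rows that do not move let the fingers close. It gives the time, the measured TCP pose, the force and the opening at its end, in the units of the state.
- sensors.observe(): the state, without advancing time (a new reading comes with each control period).
- vision.read_camera(name): name is "scene" or "side" or "wrist"; returns a dict with "pixels" (420x560x3 uint8, blue, green, red), "range_z" (420x560 float32, m along the optical axis (not along the pixel's ray), 0 where there is no reading), "camera_matrix" (3x3 intrinsics, pixels), "k1" (the pictures are not rectified: a ray, as slopes to the right and down, at radius r is drawn at 1 + k1 r^2 times it, then the intrinsics apply), "pose" (4x4, takes a point from camera to world coordinates). Camera axes: x right, y down, z forward; pixel columns grow to the right and rows downward; lengths in m; the calibration is good to about 2 mm. A picture is of the moment at which its call begins.
- hand_in(): hands the job in, once; it reports no verdict.
The state is a dict: "time": time; "qpos": joint angles; "qvel": joint speeds; "joint_efforts": joint torques, N m; "tool_pos": TCP position; "tool_rot": TCP orientation; "contact_force": force on the tool from outside, world axes, zero at the start; "torque": the same for the moment, N m; "opening": finger opening in m.
Only numpy, scipy, OpenCV 4.12 (cv2) and the standard library are available. Lean on these libraries where they do the work, as an engineer would, in place of code of your own. Each camera call takes 0.05 s, during which the arm holds its last target.

## Working session

There is one attempt and no reset: what is moved stays moved. The work goes in short steps, Python scripts to look and compute and a tool call to move; the robot and the scene stay as the last step left them, time stands still between calls to the robot, and variables do not carry over. Pictures are saved under pics/ and viewed, and the job is handed in when it is done.

Besides the shell and the picture viewer there is one more tool, called as name(argument=value, ...), one argument or row to a line, values as JSON. step_arm: Moves the arm, as the interface text tells. Its arguments: {"type":"object","properties":{"series":{"type":"array","items":{"type":"array","items":{"type":"number","minimum":-1,"maximum":1}}},"squeeze":{"type":"number"}},"required":["series"]}

```bash
mkdir -p pics; ls; cat > h.py <<'E'
import cv2,numpy as np
from cell import sensors,vision
def snap(n,tag):
    d=vision.read_camera(n); cv2.imwrite(f'pics/{tag}.png',d['pixels']); np.savez(f'pics/{tag}.npz',**{k:np.asarray(v) for k,v in d.items()}); return d
def load(tag): return dict(np.load(f'pics/{tag}.npz'))
def rays(d,uv):
    K=d['camera_matrix'];k=float(d['k1'])
    uv=np.asarray(uv,float).reshape(-1,2)
    p=cv2.undistortPoints(uv.reshape(-1,1,2),K,np.array([k,0,0,0,0])).reshape(-1,2)
    return np.c_[p,np.ones(len(p))]
def plane(d,uv,z):
    r=rays(d,uv);T=d['pose'];w=r@T[:3,:3].T;o=T[:3,3]
    return o+w*((z-o[2])/w[:,2])[:,None]
def depthpts(d,uv):
    uv=np.asarray(uv,int).reshape(-1,2);z=d['range_z'][uv[:,1],uv[:,0]]
    return (rays(d,uv)*z[:,None])@d['pose'][:3,:3].T+d['pose'][:3,3]
E
python3 - <<'E'
from h import *
for n in ['scene','side','wrist']: 
    d=snap(n,n+'0'); print(n,d['k1'],d['pose'].round(3).tolist())
print(sensors.observe())
E
```

```text
pics
scene 0.05372630933796605 [[0.836, 0.311, -0.452, 1.113], [0.548, -0.442, 0.71, -0.897], [0.021, -0.842, -0.54, 0.707], [0.0, 0.0, 0.0, 1.0]]
side -0.10269558480820909 [[-0.982, -0.085, 0.166, 0.422], [-0.187, 0.458, -0.869, 0.827], [-0.002, -0.885, -0.466, 0.599], [0.0, 0.0, 0.0, 1.0]]
wrist -0.02762706860437604 [[0.441, -0.865, -0.241, 0.296], [-0.897, -0.425, -0.118, -0.439], [-0.0, 0.268, -0.963, 0.385], [0.0, 0.0, 0.0, 1.0]]
{'time': 0.15, 'qpos': array([-1.25898338e+00,  3.42544036e-01,  1.52477529e+00,  2.50138562e-05,
        1.27539454e+00, -1.46004613e-01]), 'qvel': array([-0.00150081, -0.00220522, -0.00389775, -0.00082296,  0.00097462,
       -0.00053994]), 'joint_efforts': array([ 9.93013782e-04, -4.31470871e+01, -2.44351655e+01,  7.17949541e-02,
        5.37955645e-02, -7.97352959e-05]), 'tool_pos': array([ 0.23198498, -0.47065983,  0.24322206]), 'tool_rot': array([-3.14048685e+00, -1.86788353e-04,  4.57810156e-01]), 'contact_force': array([ 0.21476249, -0.11392068, -0.35947821]), 'torque': array([0.01948884, 0.05742449, 0.04959703]), 'opening': 0.09183373340669528}
```

View pics/scene0.png

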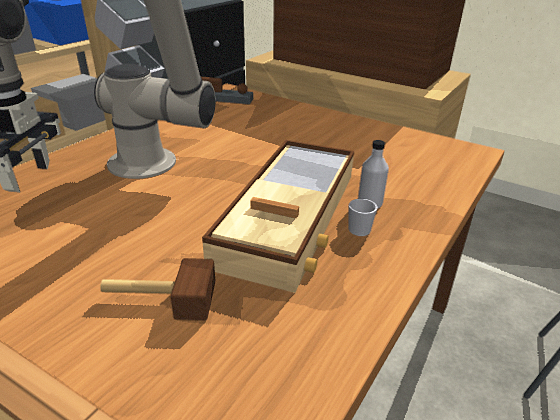

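View pics/side0.png

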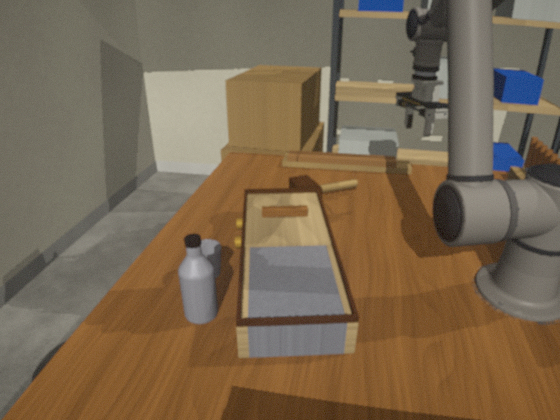

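View pics/wrist0.png

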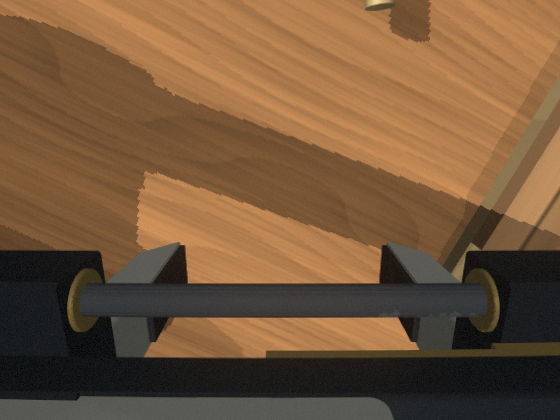

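```bash
python3 - <<'E'
from h import *
a=load('scene0')['pixels'][130:330,160:400];b=load('side0')['pixels'][170:360,160:370]
cv2.imwrite('pics/z1.png',cv2.resize(a,None,fx=3.3,fy=3,interpolation=cv2.INTER_CUBIC)[:600,:800])
cv2.imwrite('pics/z2.png',cv2.resize(b,None,fx=3,fy=3,interpolation=cv2.INTER_CUBIC))
E
```

```text
(no output)
```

View pics/z1.png

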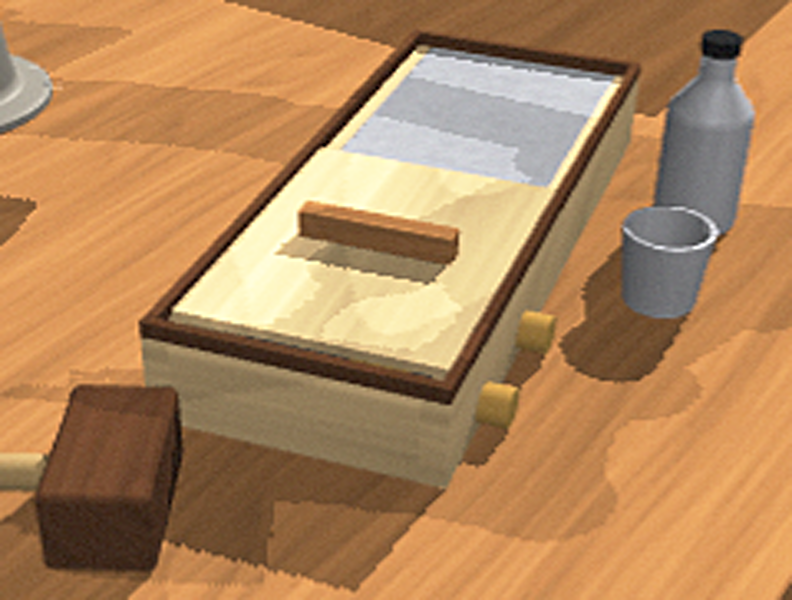

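View pics/z2.png

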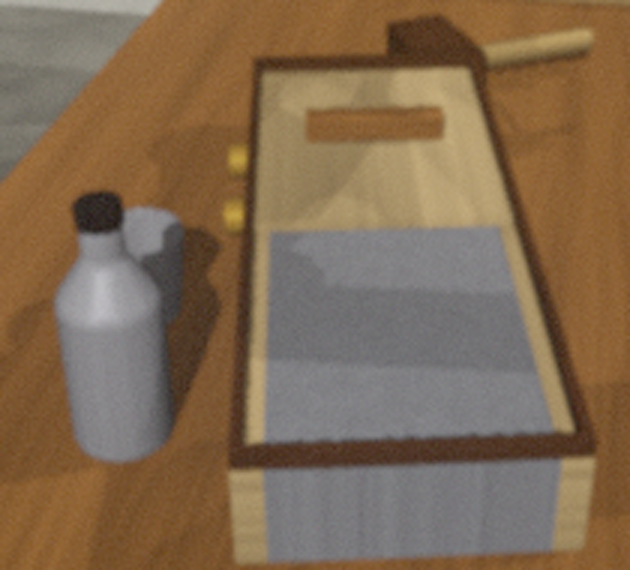

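```bash
python3 - <<'E'
from h import *
s=load('scene0');d=load('side0')
A=np.array([[142,323],[447,392],[640,66],[418,35]],float)/[3.3,3]+[160,130]
B=np.array([[478,62],[256,62],[233,456],[594,444]],float)/3+[160,170]
pa=plane(s,A,.092);pb=plane(d,B,.092)
L=np.array([[-.11,-.28],[.11,-.28],[.11,.28],[-.11,.28]])
def fit(P):
    c=P.mean(0);H=L.T@(P-c);th=np.arctan2(H[0,1]-H[1,0],H[0,0]+H[1,1])
    R=np.array([[np.cos(th),-np.sin(th)],[np.sin(th),np.cos(th)]]);print(c.round(4),th.round(4));print((P-c-L@R.T).round(4).tolist());return c,th
for p in(pa,pb): print(p[:,:2].round(4).tolist())
f=[fit(p[:,:2]) for p in (pa,pb,)]; c,th=fit((pa[:,:2]+pb[:,:2])/2)
R=np.array([[np.cos(th),-np.sin(th)],[np.sin(th),np.cos(th)]])
inb=lambda p:((p[:,:2]-c)@R).round(4).tolist()
# strip top corners
S=np.array([[300,204],[458,232]],float)/[3.3,3]+[160,130]
S2=np.array([[306,108],[443,108]],float)/3+[160,170]
S3=np.array([[306,117],[443,117]],float)/3+[160,170]
for q,dd in((S,s),(S2,d),(S3,d)):
    p=plane(dd,q,.112);print('strip',p.round(4).tolist(),inb(p))
# depth of things
for n,dd,uv in(('flask cap',s,[378,146]),('cup',s,[362,225]),('mallet',s,[195,270]),('board',s,[270,190]),('deck',s,[300,165])):
    p=depthpts(dd,[uv]);print(n,p.round(3).tolist(),inb(p))
E
```

```text
[[0.5251, -0.2893], [0.735, -0.2411], [0.6087, 0.2992], [0.4036, 0.2428]]
[[0.5119, -0.2661], [0.7249, -0.2264], [0.5969, 0.307], [0.3886, 0.2582]]
[0.5681 0.0029] 0.2297
[[0.0004, 0.0055], [-0.004, 0.0036], [-0.0028, -0.0014], [0.0064, -0.0077]]
[0.5555 0.0182] 0.2298
[[-0.0004, 0.0135], [-0.0015, 0.003], [-0.002, -0.0089], [0.0039, -0.0076]]
[0.5618 0.0105] 0.2297
[[0.0, 0.0095], [-0.0027, 0.0033], [-0.0024, -0.0051], [0.0051, -0.0076]]
strip [[0.5316, -0.1199, 0.112], [0.6492, -0.0886, 0.112]] [[-0.0591, -0.1201], [0.0625, -0.1165]]
strip [[0.6456, -0.1008, 0.112], [0.5286, -0.1226, 0.112]] [[0.0562, -0.1275], [-0.0627, -0.1221]]
strip [[0.6418, -0.0843, 0.112], [0.5265, -0.1058, 0.112]] [[0.0563, -0.1106], [-0.0609, -0.1052]]
flask cap [[0.721, 0.189, 0.185]] [[0.1952, 0.1373]]
cup [[0.766, 0.032, 0.039]] [[0.2036, -0.0253]]
mallet [[0.565, -0.362, 0.069]] [[-0.0821, -0.3629]]
board [[0.523, -0.025, 0.086]] [[-0.0456, -0.0256]]
deck [[0.506, 0.156, 0.078]] [[-0.0213, 0.1544]]
```

```bash
python3 - <<'E'
from h import *
for n in('scene0','side0'):
    d=load(n);v,u=np.mgrid[0:420,0:560];uv=np.c_[u.ravel(),v.ravel()]
    p=depthpts(d,uv);ok=(d['range_z'].ravel()>0)&(abs(p[:,0]-.56)<.25)&(abs(p[:,1])<.36)
    hsv=cv2.cvtColor(d['pixels'],cv2.COLOR_BGR2HSV).reshape(-1,3);
    for nm,lo,hi in(('z>.07',.07,.1),('rail',.088,.097),('strip',.102,.12)):
        m=ok&(p[:,2]>lo)&(p[:,2]<hi)
        M=m.reshape(420,560).astype(np.uint8)
        k,l,st,_=cv2.connectedComponentsWithStats(M); i=1+st[1:,4].argmax(); m=(l==i).ravel()
        q=p[m];print(n,nm,m.sum(),q[:,2].mean().round(4),cv2.minAreaRect(q[:,:2].astype(np.float32)))
E
```

```text
scene0 z>.07 10242 0.0853 ((0.562111496925354, 0.009753197431564331), (0.2220015525817871, 0.5703948140144348), 13.569008827209473)
scene0 rail 3668 0.0903 ((0.5619977712631226, 0.009717851877212524), (0.22175434231758118, 0.5703924894332886), 13.563706398010254)
scene0 strip 394 0.1102 ((0.5911616683006287, -0.107031911611557), (0.11827970296144485, 0.02542226016521454), 13.787515640258789)
side0 z>.07 13729 0.0827 ((0.5657221078872681, -0.01907023787498474), (0.2206784039735794, 0.6215426325798035), 13.438200950622559)
side0 rail 1790 0.0918 ((0.5593205690383911, 0.007701277732849121), (0.2206600457429886, 0.5656341314315796), 13.441272735595703)
side0 strip 299 0.1095 ((0.586317777633667, -0.104339100420475), (0.11772128939628601, 0.026865504682064056), 13.591638565063477)
```

step_arm(
  series=[
    [0, 0.86, 0.78, 0, 1],
    [0, 0.86, 0.78, 0, 1],
    [0, 0.86, 0.78, 0, 1],
    [0, 0.86, 0.78, 0, 1],
    [0, 0.86, 0.78, 0, 1],
    [0, 0.86, 0.78, 0, 1],
    [0, 0.86, 0.78, 0, 1],
    [0, 0.86, 0.78, 0, 1],
    [0, 0.86, 0.78, 0, 1],
    [0, 0.86, 0.78, 0, 1],
    [0, 0.86, 0.78, 0, 1],
    [0, 0.86, 0.78, 0, 1],
  ],
  squeeze=20,
)

```text
time: 1.35
tool_pos: [0.4907, -0.2359, 0.2435]
tool_rot: [-3.141, -0.0, 1.421]
contact_force: [-0.2, -0.3, 0.5]
opening: 0.0017
```

step_arm(
  series=[
    [0, 0.86, 0.78, 0, 1],
    [0, 0.86, 0.78, 0, 1],
    [0, 0.86, 0.78, 0, 1],
    [0, 0.86, 0.78, 0, 1],
    [0, 0.86, 0.78, 0, 0.85],
    [0, 0, 0, 0, 0],
    [0, 0, 0, 0, 0],
  ],
)

```text
time: 2.05
tool_pos: [0.5974, -0.1391, 0.2431]
tool_rot: [-3.14, -0.0, 1.806]
contact_force: [0.2, -0.4, 0.4]
opening: 0.0006
```

```bash
python3 - <<'E'
from h import *
d=snap('wrist','wrist1')
C=np.array([.5605,.0085]);th=.2357;R=np.array([[np.cos(th),-np.sin(th)],[np.sin(th),np.cos(th)]])
v,u=np.mgrid[0:420,0:560];p=depthpts(d,np.c_[u.ravel(),v.ravel()])
m=(p[:,2]>.107)&(p[:,2]<.116)&(d['range_z'].ravel()>0)
k,l,st,_=cv2.connectedComponentsWithStats(m.reshape(420,560).astype(np.uint8))
for i in range(1,k):
    if st[i,4]>200:
        q=p[(l==i).ravel()];r=cv2.minAreaRect(q[:,:2].astype(np.float32));print(st[i],r,(np.array(r[0])-C)@R)
E
```

```text
[ 202  143  160   27 4244] ((0.5869296789169312, -0.10567407310009003), (0.11989329755306244, 0.019747335463762283), 13.545330047607422) [-0.00096342 -0.11718924]
```

View pics/wrist1.png

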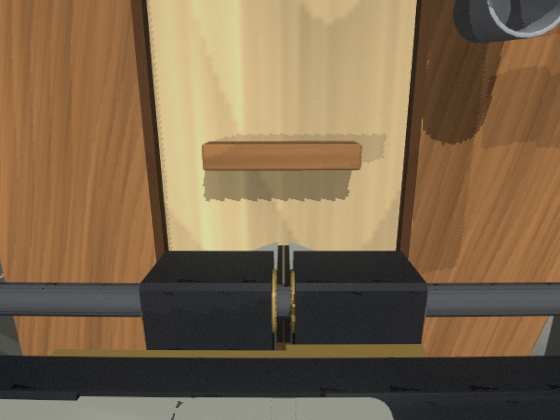

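step_arm(
  series=[
    [0, 0, 0, -1, 0],
    [0, 0, 0, -1, 0],
    [0, 0, 0, -1, 0],
    [0, 0, 0, -1, 0],
    [0, 0, 0, -0.6, 0],
    [0, 0, 0, -0.4, 0],
    [0, 0, 0, -0.28, 0],
    [0, 0, 0, 0, 0],
    [0, 0, 0, 0, 0],
  ],
)

```text
time: 3.0
tool_pos: [0.5979, -0.1398, 0.1125]
tool_rot: [3.14, 0.001, 1.805]
contact_force: [-0.0, -0.1, -0.4]
opening: 0.0003
```

step_arm(
  series=[
    [0, -0.06, 0.24, -0.08, 0],
    [0, -0.06, 0.24, 0, 0],
    [0, -0.06, 0.24, 0, 0],
    [0, -0.06, 0.24, 0, 0],
    [0, -0.117, 0.486, 0, 0],
    [0, -0.117, 0.486, 0, 0],
    [0, -0.117, 0.486, 0, 0],
    [0, -0.117, 0.486, 0, 0],
  ],
)

```text
time: 3.8
tool_pos: [0.5798, -0.0658, 0.1101]
tool_rot: [3.141, 0.001, 1.806]
contact_force: [1.0, -3.6, 2.0]
opening: 0.0006
```

step_arm(
  series=[
    [0, -0.117, 0.486, 0, 0],
    [0, -0.117, 0.486, 0, 0],
    [0, -0.117, 0.486, 0, 0],
    [0, -0.117, 0.486, 0, 0],
    [0, -0.117, 0.486, 0, 0],
    [0, -0.117, 0.486, 0, 0],
    [0, -0.117, 0.486, 0, 0],
    [0, -0.117, 0.486, 0, 0],
    [0, -0.117, 0.486, 0, 0],
    [0, -0.117, 0.486, 0, 0],
  ],
)

```text
time: 4.8
tool_pos: [0.5503, 0.0557, 0.1097]
tool_rot: [-3.142, -0.0, 1.806]
contact_force: [1.0, -2.8, 2.0]
opening: 0.0003
```

step_arm(
  series=[
    [0, -0.117, 0.486, 0, 0],
    [0, -0.117, 0.486, 0, 0],
    [0, -0.117, 0.486, 0, 0],
    [0, -0.06, 0.24, 0, 0],
    [0, 0, 0, 0, 0],
  ],
)

```text
time: 5.3
tool_pos: [0.5397, 0.0984, 0.1095]
tool_rot: [-3.141, -0.001, 1.807]
contact_force: [0.6, -0.6, -0.3]
opening: 0.0004
```

step_arm(
  series=[
    [0, -0.06, 0.24, 0, 0],
    [0, -0.06, 0.24, 0, 0],
    [0, -0.06, 0.24, 0, 0],
    [0, -0.023, 0.097, 0, 0],
    [0, -0.023, 0.097, 0, 0],
  ],
)

```text
time: 5.8
tool_pos: [0.5345, 0.1202, 0.1096]
tool_rot: [-3.141, -0.0, 1.806]
contact_force: [-0.0, -1.8, -2.3]
opening: 0.0006
```

step_arm(
  series=[
    [0, -0.015, 0.06, 0, 0],
    [0, -0.015, 0.06, 0, 0],
  ],
)

```text
time: 6.0
tool_pos: [0.5344, 0.1214, 0.1098]
tool_rot: [3.141, 0.003, 1.806]
contact_force: [2.7, -13.7, -0.7]
opening: 0.0007
```

step_arm(
  series=[
    [0, -0.01, 0.04, 0, 0],
    [0, 0, 0, 0, 0],
  ],
)

```text
time: 6.2
tool_pos: [0.5344, 0.1214, 0.1099]
tool_rot: [3.141, 0.004, 1.806]
contact_force: [1.2, -12.7, 0.1]
opening: 0.0002
```

Firm stop (the position no longer changes). I'll back off, rise and look.

step_arm(
  series=[
    [0, 0.1, -0.4, 0, 0],
    [0, 0.1, -0.4, 0, 0],
    [0, 0, -0.3, 1, 0],
    [0, 0.2, -1, 1, 0],
    [0, 0.24, -1, 1, 0],
    [0, 0.24, -1, 1, 0],
    [0, 0.24, -1, 1, 0],
    [0, 0.24, -1, 0.4, 0],
    [0, 0.24, -1, 0, 0],
    [0, 0.24, -1, 0, 0],
    [0, 0.24, -1, 0, 0],
    [0, 0.24, -1, 0, 0],
  ],
)

```text
time: 7.4
tool_pos: [0.5918, -0.1298, 0.2448]
tool_rot: [3.141, -0.001, 1.806]
contact_force: [-0.2, -0.5, -0.3]
opening: 0.0003
```

step_arm(
  series=[
    [0, 0.24, -1, 0, 0],
    [0, 0.24, -1, 0, 0],
    [0, 0.24, -1, 0, 0],
    [0, 0, 0, 0, 0],
  ],
)

```text
time: 7.8
tool_pos: [0.6097, -0.2069, 0.2441]
tool_rot: [-3.142, 0.0, 1.803]
contact_force: [-0.5, 0.8, 0.0]
opening: 0.0006
```

```bash
python3 - <<'E'
from h import *
for n in('wrist','scene','side'): snap(n,n+'2')
E
```

```text
(no output)
```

View pics/wrist2.png

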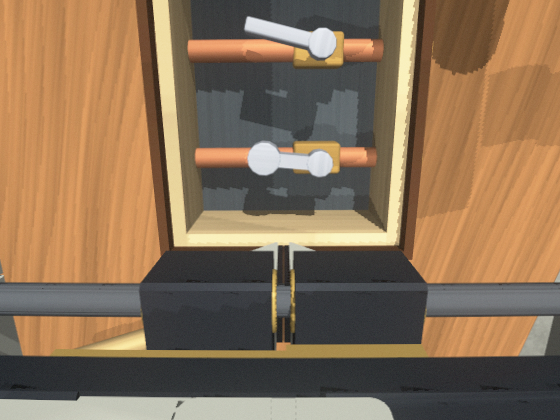

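View pics/scene2.png

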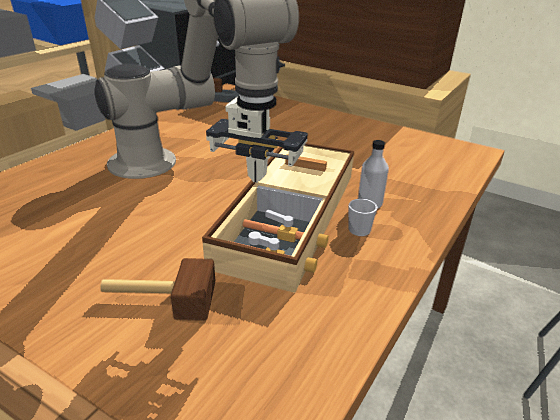

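```bash
python3 - <<'E'
from h import *
d=load('wrist2')
C=np.array([.5605,.0085]);th=.2357;R=np.array([[np.cos(th),-np.sin(th)],[np.sin(th),np.cos(th)]])
v,u=np.mgrid[0:420,0:560];p=depthpts(d,np.c_[u.ravel(),v.ravel()])
b=np.c_[(p[:,:2]-C)@R,p[:,2]]
m=((b[:,2]>.058)&(b[:,2]<.07)&(abs(b[:,0])<.085)&(b[:,1]<-.02)&(b[:,1]>-.255)).reshape(420,560).astype(np.uint8)
k,l,st,_=cv2.connectedComponentsWithStats(m)
for i in range(1,k):
    if st[i,4]>150:q=b[(l==i).ravel()];print(st[i],q.min(0).round(4),q.max(0).round(4),np.median(q[:,2]))
g=plane(d,[[264,158],[319,163],[322,42],[248,24]],.065);print(((g[:,:2]-C)@R).round(4).tolist(), g.round(4).tolist())
# cover strip from scene/side
for n in('scene2','side2'):
    e=load(n);P=depthpts(e,np.c_[u.ravel(),v.ravel()]);B=(P[:,:2]-C)@R
    M=(P[:,2]>.103)&(P[:,2]<.118)&(abs(B[:,0])<.075)&(B[:,1]>.1)&(B[:,1]<.18)
    print(n,M.sum(),B[M].min(0).round(4),B[M].max(0).round(4))
    M=(P[:,2]>.083)&(P[:,2]<.0895)&(abs(B[:,0])<.09)&(abs(B[:,1])<.26);print(np.percentile(B[M][:,1],[0.5,50,99.5]).round(4))
E
```

```text
[ 244   17   92   43 1789] [-0.0344 -0.1118  0.058 ] [ 0.0402 -0.0798  0.0678] 0.06479616658346238
[ 248  142   85   35 1823] [-0.0341 -0.2108  0.058 ] [ 0.0406 -0.1803  0.068 ] 0.06528245149704648
[[-0.0198, -0.1943], [0.0289, -0.1989], [0.0293, -0.0993], [-0.0308, -0.0855]] [[0.5866, -0.185, 0.065], [0.635, -0.1782, 0.065], [0.6122, -0.0813, 0.065], [0.5506, -0.0818, 0.065]]
scene2 182 [-0.056   0.1214] [0.0622 0.1497]
[-0.0017  0.0834  0.2578]
side2 516 [-0.0608  0.1251] [0.0583 0.15  ]
[0.0027 0.1713 0.2594]
```

step_arm(
  series=[
    [0, -0.6, -0.4, 0, 0],
    [0, -0.55, -0.37, 0, 0],
    [0, 0, 0, -1, 0],
    [0, 0, 0, -1, 0],
    [0, 0, 0, -1, 0],
    [0, 0, 0, -1, 0],
    [0, 0, 0, -0.8, 0],
    [0, 0, 0, 0, 0],
    [0, 0, 0, 0, 0],
  ],
)

```text
time: 8.85
tool_pos: [0.5812, -0.222, 0.1254]
tool_rot: [3.141, -0.0, 1.807]
contact_force: [0.4, 0.0, 0.5]
opening: 0.0005
```

```bash
python3 - <<'E'
from h import *
s=sensors.observe();print(s['tool_pos'],s['tool_rot'])
C=np.array([.5605,.0085]);th=.2357;R=np.array([[np.cos(th),-np.sin(th)],[np.sin(th),np.cos(th)]]);print((s['tool_pos'][:2]-C)@R)
w=snap('wrist','wrist3')['pixels'];d=snap('scene','scene3')['pixels'][170:300,180:360];f=snap('side','side3')['pixels'][150:270,200:350]
cv2.imwrite('pics/z3.png',np.hstack([cv2.resize(d,(400,300)),cv2.resize(f,(400,300))]))
P=np.array([.0297,-.1995])
prev=None
for k,ph in enumerate(np.arange(.1,1.6,.15)):
    t=np.array([np.sin(ph),np.cos(ph)]);n=np.array([np.cos(ph),-np.sin(ph)])
    F=P-50e-3*n-np.array([.019,.0095])-.015*t+.005*n
    W=C+R@F; print(ph.round(2),F.round(4),W.round(4), None if prev is None else ((W-prev)/.025).round(2)); prev=W
E
```

```text
[ 0.58116042 -0.221996    0.12541583] [ 3.14125249e+00 -9.78131132e-05  1.80677458e+00]
[-0.03373709 -0.22894774]
0.1 [-0.0356 -0.2194] [ 0.5772 -0.2132] None
0.25 [-0.0366 -0.2124] [ 0.5745 -0.2066] [-0.11  0.26]
0.4 [-0.0366 -0.2053] [ 0.5729 -0.1997] [-0.07  0.28]
0.55 [-0.0355 -0.1983] [ 0.5723 -0.1926] [-0.02  0.28]
0.7 [-0.0334 -0.1915] [ 0.5728 -0.1855] [0.02 0.28]
0.85 [-0.0303 -0.1851] [ 0.5743 -0.1785] [0.06 0.28]
1.0 [-0.0262 -0.1792] [ 0.5768 -0.1719] [0.1  0.27]
1.15 [-0.0214 -0.1741] [ 0.5804 -0.1657] [0.14 0.25]
1.3 [-0.0158 -0.1697] [ 0.5848 -0.1601] [0.18 0.22]
1.45 [-0.0096 -0.1661] [ 0.5899 -0.1553] [0.21 0.19]
```

View pics/z3.png

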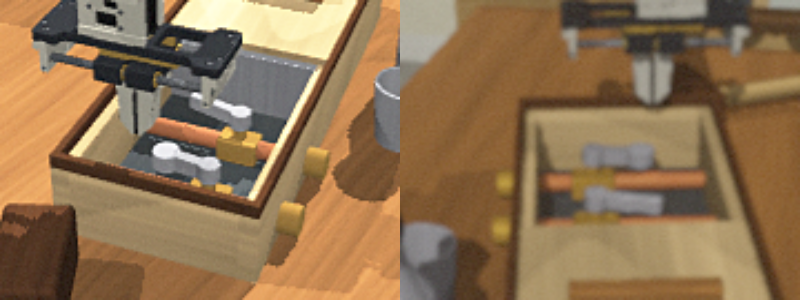

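View pics/wrist3.png

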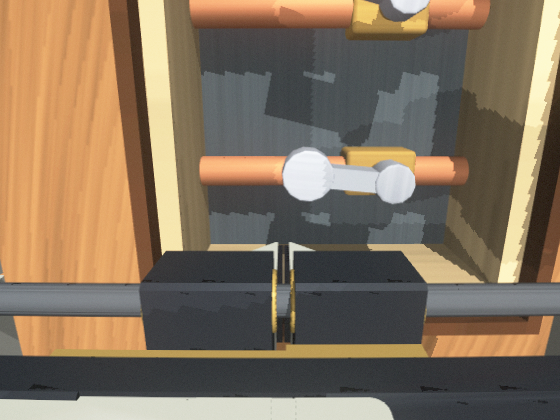

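step_arm(
  series=[
    [0, 0.22, -0.08, 0, 0],
    [0, 0, 0, -0.8, 0],
    [0, 0, 0, -0.8, 0],
    [0, 0, 0, -0.6, 0],
    [0, 0, 0, -0.24, 0],
    [0, 0, 0, 0, 0],
    [0, 0, 0, 0, 0],
  ],
)

```text
time: 9.7
tool_pos: [0.5871, -0.2251, 0.0647]
tool_rot: [3.14, 0.001, 1.806]
contact_force: [-0.3, 0.2, 0.5]
opening: 0.0004
```

```bash
python3 - <<'E'
from h import *
w=snap('wrist','wrist4')['pixels'];d=snap('scene','scene4')['pixels'][170:300,180:360]
cv2.imwrite('pics/z4.png',np.hstack([cv2.resize(d,(400,300)),cv2.resize(w,(400,300))]))
E
```

```text
(no output)
```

View pics/z4.png

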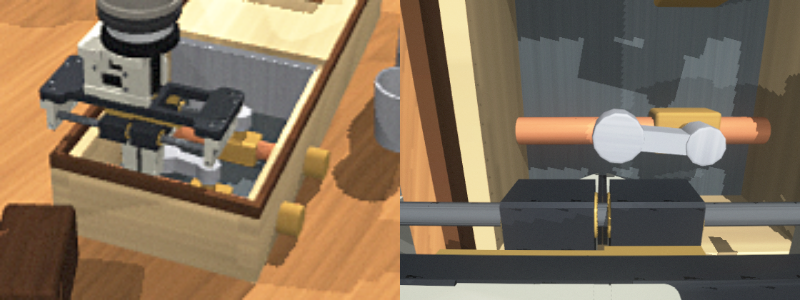

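step_arm(
  series=[
    [0, -0.07, 0.27, 0, 0],
    [0, -0.07, 0.27, 0, 0],
    [0, -0.11, 0.26, 0, 0],
    [0, -0.07, 0.28, 0, 0],
    [0, -0.02, 0.28, 0, 0],
    [0, 0, 0, 0, 0],
  ],
)

```text
time: 10.4
tool_pos: [0.5782, -0.1898, 0.0641]
tool_rot: [3.141, 0.0, 1.807]
contact_force: [1.2, -0.9, -0.8]
opening: 0.0006
```

```bash
python3 - <<'E'
from h import *
w=snap('wrist','wrist5')['pixels'];d=snap('scene','scene5')['pixels'][170:300,180:360]
cv2.imwrite('pics/z5.png',np.hstack([cv2.resize(d,(400,300)),cv2.resize(w,(400,300))]))
E
```

```text
(no output)
```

View pics/z5.png

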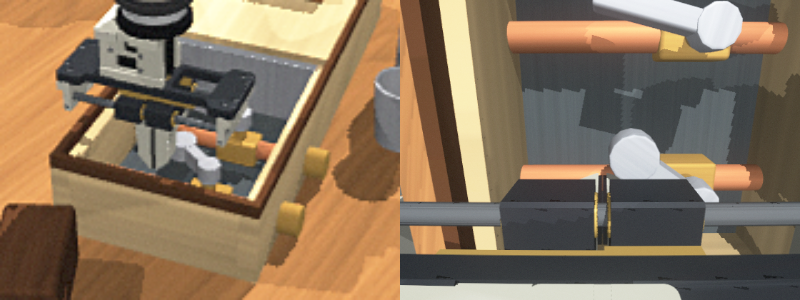

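step_arm(
  series=[
    [0, 0.02, 0.28, 0, 0],
    [0, 0.06, 0.28, 0, 0],
    [0, 0.1, 0.27, 0, 0],
    [0, 0.14, 0.25, 0, 0],
    [0, 0, 0, 0, 0],
  ],
)

```text
time: 11.0
tool_pos: [0.5861, -0.1625, 0.0637]
tool_rot: [-3.141, -0.001, 1.807]
contact_force: [-0.3, -1.5, 0.2]
opening: 0.0004
```

```bash
cat > a.py <<'E'
from h import *
import sys
t=sys.argv[1]
w=snap('wrist','wrist'+t)['pixels'];d=snap('scene','scene'+t)['pixels'][170:300,180:360]
cv2.imwrite(f'pics/z{t}.png',np.hstack([cv2.resize(d,(400,300)),cv2.resize(w,(400,300))]))
d=load('wrist'+t)
C=np.array([.5605,.0085]);th=.2357;R=np.array([[np.cos(th),-np.sin(th)],[np.sin(th),np.cos(th)]])
v,u=np.mgrid[0:420,0:560];p=depthpts(d,np.c_[u.ravel(),v.ravel()])
b=np.c_[(p[:,:2]-C)@R,p[:,2]]
m=((b[:,2]>.058)&(b[:,2]<.07)&(abs(b[:,0])<.085)&(b[:,1]<-.02)&(b[:,1]>-.255)).reshape(420,560).astype(np.uint8)
k,l,st,_=cv2.connectedComponentsWithStats(m)
for i in range(1,k):
    if st[i,4]>150:q=b[(l==i).ravel()];print(st[i],q.min(0).round(4),q.max(0).round(4))
s=sensors.observe();print('tcp box',(s['tool_pos'][:2]-C)@R)
E
python3 a.py 6
```

```text
[ 232   48  202   89 8052] [-0.0351 -0.1114  0.058 ] [ 0.0404 -0.0795  0.0677]
[ 316  199   73   52 3047] [-0.0019 -0.1581  0.058 ] [ 0.0274 -0.1374  0.0675]
tcp box [-0.0155903  -0.17240382]
```

View pics/z6.png

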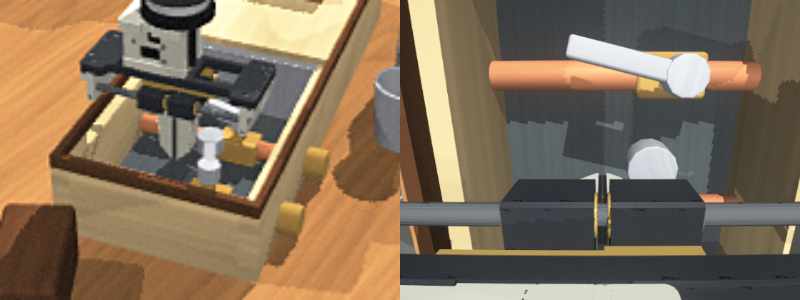

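step_arm(
  series=[
    [0, 0.18, 0.16, 0, 0],
    [0, 0.2, 0.12, 0, 0],
    [0, 0.2, 0.08, 0, 0],
    [0, 0, 0, 0, 0],
  ],
)

```text
time: 11.5
tool_pos: [0.5999, -0.1542, 0.0632]
tool_rot: [-3.139, -0.001, 1.807]
contact_force: [-5.6, -0.3, 1.1]
opening: 0.0001
```

step_arm(
  series=[
    [0, 0.1, 0.03, 0, 0],
    [0, 0, 0, 0, 0],
  ],
)

```text
time: 11.7
tool_pos: [0.6005, -0.1539, 0.063]
tool_rot: [-3.135, -0.002, 1.807]
contact_force: [-12.2, -2.4, 5.0]
opening: 0.0006
```

```bash
python3 a.py 7
```

```text
[ 190   62  201   89 7741] [-0.0349 -0.1115  0.0586] [ 0.0405 -0.0793  0.0682]
[ 317  205   72   46 2667] [ 0.0145 -0.1535  0.058 ] [ 0.0434 -0.1345  0.0679]
[274 251  20  32 267] [-0.004  -0.1687  0.058 ] [ 0.0042 -0.1554  0.0698]
tcp box [ 0.00095365 -0.1672815 ]
```

View pics/z7.png

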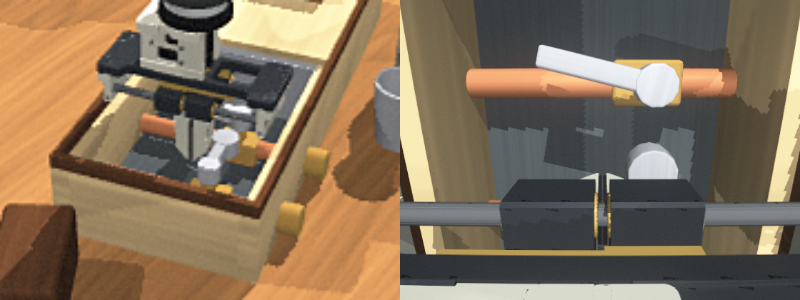

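step_arm(
  series=[
    [0, -0.2, -0.06, 0, 0],
    [0, -0.3, -0.1, 0, 0],
    [0, -0.2, -0.1, 0, 0],
    [0, 0, 0, 0.6, 0],
    [0, 0, 0, 1, 0],
    [0, 0, 0, 1, 0],
    [0, 0, 0, 1, 0],
    [0, 0, 0, 1, 0],
    [0, 0, 0, 1, 0],
    [0, 0, 0, 1, 0],
    [0, -0.5, -0.8, 0.6, 0],
    [0, -0.5, -0.8, 0, 0],
  ],
)

```text
time: 13.0
tool_pos: [0.5615, -0.2011, 0.2468]
tool_rot: [3.136, 0.004, 1.807]
contact_force: [-0.5, 1.4, 0.0]
opening: 0.0004
```

step_arm(
  series=[
    [0, -0.5, -0.8, 0, 0],
    [0, -0.5, -0.8, 0, 0],
    [0, 0, -0.8, 0, 0],
    [0, 0, 0, 0, 0],
    [0, 0, 0, 0, 0],
  ],
)

```text
time: 13.5
tool_pos: [0.5359, -0.2608, 0.2436]
tool_rot: [3.141, -0.0, 1.805]
contact_force: [0.3, 0.2, -0.6]
opening: 0.0003
```

```bash
python3 a.py 8; python3 - <<'E'
from h import *
d=load('scene8');e=snap('side','side8')
C=np.array([.5605,.0085]);th=.2357;R=np.array([[np.cos(th),-np.sin(th)],[np.sin(th),np.cos(th)]])
v,u=np.mgrid[0:420,0:560]
for n,D in(('scene',d),('side',e)):
    P=depthpts(D,np.c_[u.ravel(),v.ravel()]);B=(P[:,:2]-C)@R
    M=(P[:,2]>.103)&(P[:,2]<.118)&(abs(B[:,0])<.075)&(B[:,1]>.1)&(B[:,1]<.18);print(n,B[M].min(0).round(4),B[M].max(0).round(4))
for n,uv in(('flask cap',[378,146]),('cup',[362,225]),('mallet',[195,270])):
    print(n,depthpts(load('scene0'),[uv]).round(3),depthpts(d,[uv]).round(3))
E
```

```text
[399   0  44  15 393] [ 0.007  -0.1124  0.058 ] [ 0.0405 -0.1014  0.0683]
[ 402   45   39   94 2224] [ 0.0146 -0.2121  0.058 ] [ 0.0439 -0.1362  0.0685]
tcp box [-0.08656827 -0.25519686]
scene [-0.0563  0.1207] [0.0623 0.1471]
side [-0.0615  0.1257] [0.0583 0.1497]
flask cap [[0.721 0.189 0.185]] [[0.721 0.189 0.185]]
cup [[0.766 0.032 0.039]] [[0.765 0.034 0.037]]
mallet [[ 0.565 -0.362  0.069]] [[ 0.565 -0.362  0.07 ]]
```

View pics/wrist8.png

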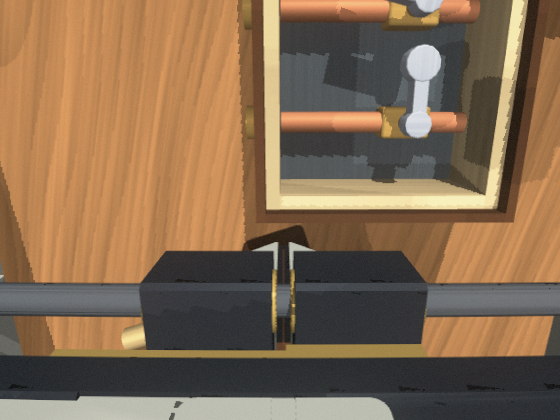

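View pics/scene8.png

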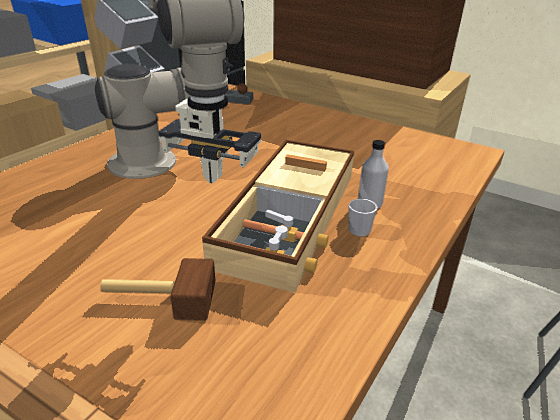

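```bash
python3 - <<'E'
from h import *
d=load('wrist8')
C=np.array([.5605,.0085]);th=.2357;R=np.array([[np.cos(th),-np.sin(th)],[np.sin(th),np.cos(th)]])
g=(plane(d,[[416.5,123],[423,63]],.065)[:,:2]-C)@R;print(g.round(4));v=g[1]-g[0];print(np.arctan2(v[1],-v[0]),np.linalg.norm(v))
E
```

```text
[[ 0.0281 -0.1991]
 [ 0.0291 -0.1502]]
1.5915700562313813 0.048852988018882465
```

Measured angle 1.59 rad, so the handle is fully shut. The cover is at its stop and the other objects have not moved.

```bash
python3 -c "
from cell import hand_in
print(hand_in())"
```

```text
the job is handed in; nothing more can be done
None
```

The cover is at the far stop, the disc handle is shut, and the job was handed in at about 14 s with the arm clear of everything.

**Cover board:** I pushed it along the box's +y with closed fingertips behind the strip. At the end the arm stopped moving and the force rose to about 14 N, against about 3.7 N while sliding. Depth images afterwards put the strip centre at y ≈ 0.134–0.138 m, against 0.137 m at the stop.

**Disc handle:** It sat at the y = -200 mm place. I pushed it round clockwise until the force rose to about 12 N and it stopped moving. The last wrist picture gives about 1.59 rad, which matches 1.571 within measuring error.

**Plain handle and other objects:** The plain handle's outline was the same before the push and at the handle's stop; in the last picture only its hub end was in view. The flask, cup and mallet read the same spots to within 2 mm.

**Disagreement:** My first hand-picked box corners differed by about 15 mm between the two fixed cameras. I used the depth-based fits instead, which agreed to about 3 mm.

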